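# Line up the glass colour standards by shade

## Task

Stand the four tinted glass colour standards in the empty bays of the grey rack in order of shade, one to a bay, running from the palest beside the clear cell to the darkest beside the black one, ready for checking the photometer. They are glass: set each one down on the floor of its bay rather than dropping it, and knock none over. Leave the clear and the black cell as they stand in the end bays.

Things in the scene. Friction and masses are not known exactly. Their poses are not given: they have to be found in the camera images.
- std_straw: Palest colour standard, pale straw yellow. Solid glass cell: round body 40 mm diameter and 50 mm high, on it a round knob 20 mm diameter rising to 84 mm (grip it by the knob from above); origin at the centre of its underside, z up; about 0.17 kg. It starts standing on the thin blue-green bench mat.
- std_amber: Second palest colour standard, golden amber. Same shape, size and start as std_straw.
- std_russet: Third palest colour standard, rusty red-brown. Same shape, size and start as std_straw.
- std_umber: Darkest colour standard, dark chocolate brown. Same shape, size and start as std_straw.
- cell_clear: Colourless clear cell of the same shape and size, standing in one end bay of the rack: either end. It stays there.
- cell_black: Opaque black cell of the same shape and size, standing in the bay at the other end of the rack. It stays there.
- bay_1: White floor plate of an empty bay of the fixed dark grey rack: 58 mm square, 2 mm thick; origin at the centre of its underside; x along the row from bay_1 towards bay_4, y across it, z up. The rack is one row of six bays, 66 mm between centres: end bay (taken), bay_1, bay_2, bay_3, bay_4, end bay (taken).
- bay_2: Floor plate, as bay_1, of the next bay, between bay_1 and bay_3. Every bay is 60 mm square inside; the walls between the bays are 6 mm thick and stand 10 mm above the top of the white floor.
- bay_3: Floor plate, as bay_1, of the bay between bay_2 and bay_4.
- bay_4: Floor plate, as bay_1, of the last empty bay, between bay_3 and the far end bay.

How it is judged:
At the end, for the whole second after the job is handed in: Standards in order of shade, palest by the clear cell, each upright (0.1 rad) on the floor of its own bay (within 15 mm of its centre, underside within 6 mm above the plate's underside), released, at rest; clear and black cells upright, within 20 mm of where they began (((horizontal distance between cell_clear and bay_1 below 0.09 m and horizontal distance between std_straw and bay_1 below 0.015 m and z of std_straw in the frame of bay_1 below 0.006 m and horizontal distance between std_amber and bay_2 below 0.015 m and z of std_amber in the frame of bay_2 below 0.006 m and horizontal distance between std_russet and bay_3 below 0.015 m and z of std_russet in the frame of bay_3 below 0.006 m and horizontal distance between std_umber and bay_4 below 0.015 m and z of std_umber in the frame of bay_4 below 0.006 m) or (horizontal distance between cell_clear and bay_4 below 0.09 m and horizontal distance between std_straw and bay_4 below 0.015 m and z of std_straw in the frame of bay_4 below 0.006 m and horizontal distance between std_amber and bay_3 below 0.015 m and z of std_amber in the frame of bay_3 below 0.006 m and horizontal distance between std_russet and bay_2 below 0.015 m and z of std_russet in the frame of bay_2 below 0.006 m and horizontal distance between std_umber and bay_1 below 0.015 m and z of std_umber in the frame of bay_1 below 0.006 m)) and angle between each of std_straw, std_amber, std_russet, std_umber, cell_clear, cell_black's own z axis and vertical below 0.1 rad and linear speed of each of std_straw, std_amber, std_russet, std_umber below 0.02 m/s and contact force between each of std_straw, std_amber, std_russet, std_umber and the fingers below 0.1 N and distance of each of cell_clear, cell_black from where it was at the start of the episode below 0.02 m); the robot touches nothing.
It fails at once if the clear or the black cell is pushed more than 20 mm or tipped (distance of any of cell_clear, cell_black from where it was at the start of the episode above 0.02 m or angle between any of cell_clear, cell_black's own z axis and vertical above 0.4 rad).
It fails at once if a standard is knocked over (angle between any of std_straw, std_amber, std_russet, std_umber's own z axis and vertical above 0.8 rad).
It fails at once if a standard is dropped or thrown (moves faster than 0.7 m/s, a fall of 25 mm, out of the fingers) ((linear speed of std_straw above 0.7 m/s and contact force between std_straw and the fingers below 0.05 N) or (linear speed of std_amber above 0.7 m/s and contact force between std_amber and the fingers below 0.05 N) or (linear speed of std_russet above 0.7 m/s and contact force between std_russet and the fingers below 0.05 N) or (linear speed of std_umber above 0.7 m/s and contact force between std_umber and the fingers below 0.05 N)).
It also fails if it takes over 96 s, if anything falls off the work surface, if the arm or the gripper's body presses on something with over 40 N, if the wrist force passes 120 N, or if a joint passes its speed limit or range.

## Robot

A 6-joint arm with a two-finger parallel gripper is mounted at the origin on the work surface. World frame = base frame: x ahead of the robot, y to its left, z up, the work surface at z = 0. Lengths are in m, angles in rad, forces in N, time in s.
With the tool pointing down it reaches from about 0.25 to 0.775 m from the base axis. Payload 4 kg.
Tool frame: the origin (TCP) lies midway between the tips of the shut fingers; the grasp point (between the pads) lies 19 mm behind it; z points along the fingers, y is the line along which they close (so a half turn about z gives the same grasp; the last joint's range is limited). The gripper opens to 94 mm and grips with 3 to 60 N. Pads are 16 mm wide; open, the fingers measure 119 mm over their backs; the gripper's body (75 mm by 177 mm) begins 78 mm behind the grasp point.
Start: joints at [1.107, 0.087, 1.371, -0, 1.684, -0.103], TCP at [0.194, 0.515, 0.18] pointing down, gripper open.
Joint ranges: [-3.1, 3.1], [-0.76, 2.03], [0.27, 2.55], [-1.08, 4.22], [0.17, 2.65], [-2.57, 2.57]. Speed limits (rad/s): [2.79, 2.79, 3.14, 3.14, 3.14, 3.14].

## Interface

Orientations are given as [roll, pitch, yaw] about the fixed x, y, z axes, in that order (R = Rz(yaw) Ry(pitch) Rx(roll)).
In Python, from bench import get_obs, snapshot, close_job gives the robot as it stands. The module is installed in compiled form; this text tells all that it offers.
- The arm moves only by the tool drive_tool, never from a script. Its argument "commands" is a list of rows, each a list of 6 numbers: the shift along the tool's x, y, z in units of 0.04 m (1.0 is 0.04 m), then the turn, a rotation vector about the tool's x, y, z in units of 0.1 rad (1.0 is 0.1 rad). In form: [[dx, dy, dz, wx, wy, wz], ...]. A call has 1 to 20 rows; each row shifts and turns the commanded pose from where the row before left it, along the tool's axes as they then stand; what a row does not reach is not made up. A row lasts 1/8 s, in which the tool goes at most 62.5 mm and 10.7 degrees, less where a joint would pass 70% of its speed; a pose out of reach is approached as far as the arm can. A call with a number of a shift or a turn outside -1 to 1 is refused whole. A call with a gripper value outside its range is refused whole. "gripper" is the closure, from 0 (fully open) to 1 (shut), set as the call begins (left out, the last holds). The fingers move at their own pace and stop on an object; the grip force is fixed at half the most. Time passes only in rows, so rows that do not move let the fingers close. It gives the time, the measured TCP pose, the force, the opening and the grip force at its end, in the units of the state.
- get_obs(): the state, without advancing time (a new reading comes with each control period).
- snapshot(name): name is "scene" or "top" or "wrist"; returns a dict with "image" (400x640x3 uint8, blue, green, red), "range_z" (400x640 float32, m along the optical axis (not along the pixel's ray), 0 where there is no reading), "fx", "fy", "cx", "cy" (pixels), "rvec" (rotation vector, rad) and "tvec" (3), from world to camera coordinates, as OpenCV has them. Camera axes: x right, y down, z forward; pixel columns grow to the right and rows downward; lengths in m; the calibration is good to about 2 mm. A picture is of the moment at which its call begins.
- close_job(): hands the job in; it is judged then, once.
The state is a dict: "time": time; "joint_positions": joint angles; "qvel": joint speeds; "joint_torque": joint torques, N m; "tool_pos": TCP position; "ee_rot": TCP orientation; "wrist_force": force on the tool from outside, world axes, zero at the start; "wrist_torque": the same for the moment, N m; "width": finger opening in m; "finger_force": force on a finger pad.
Only numpy, scipy, OpenCV 4.12 (cv2) and the standard library are available. Lean on these libraries where they do the work, as an engineer would, in place of code of your own. Each camera call takes 0.05 s, during which the arm holds its last target. There are 200 camera calls.

## Working session

There is one attempt and no reset: what is moved stays moved. The work goes in short steps, Python scripts to look and compute and a tool call to move; the robot and the scene stay as the last step left them, time stands still between calls to the robot, and variables do not carry over. Pictures are saved under pics/ and viewed, at most 14 in all, crops included, and the job is handed in when it is done.

Besides the shell and the picture viewer there is one more tool, called as name([rows], argument=value, ...), one row to a line, values as JSON. drive_tool: Moves the arm, as the interface text tells. Its arguments: {"type":"object","properties":{"commands":{"type":"array"},"gripper":{"type":"number"}},"required":["commands"]}

```bash
mkdir -p pics; cat > h.py <<'E'
import numpy as np, cv2
from bench import get_obs, snapshot, close_job
def w(s,u,v,z=None):
    R=cv2.Rodrigues(np.array(s["rvec"],float))[0]; t=np.array(s["tvec"],float).ravel()
    d=np.array([(u-s["cx"])/s["fx"],(v-s["cy"])/s["fy"],1.])
    o=-R.T@t; r=R.T@d
    k=s["range_z"][int(v),int(u)] if z is None else (z-o[2])/r[2]
    return o+k*r
E
python3 - <<'E'
from h import *
import pickle
o=get_obs();print({k:np.round(o[k],3) for k in o})
for n in("top","scene"):
    s=snapshot(n);cv2.imwrite(f"pics/{n}0.png",s["image"]);pickle.dump(s,open(f"{n}0.pkl","wb"))
E
```

```text
{'time': np.float64(0.0), 'joint_positions': array([ 1.107,  0.088,  1.372, -0.   ,  1.684, -0.103]), 'qvel': array([ 0.   , -0.   ,  0.001, -0.   , -0.001,  0.001]), 'joint_torque': array([ 0.0000e+00, -3.4019e+01, -3.0242e+01,  7.2000e-02,  3.3000e-02,
       -0.0000e+00]), 'tool_pos': array([0.194, 0.514, 0.179]), 'ee_rot': array([-3.139, -0.   ,  2.781]), 'wrist_force': array([1.234, 0.315, 0.484]), 'wrist_torque': array([-0.022, -0.037, -0.007]), 'finger_force': np.float64(0.0), 'width': np.float64(0.094)}
```

View pics/top0.png

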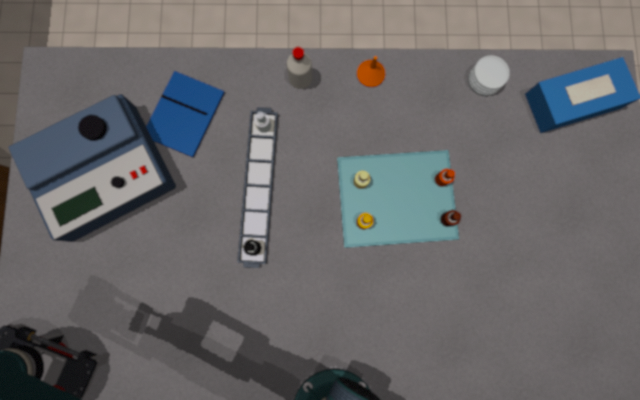

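View pics/scene0.png

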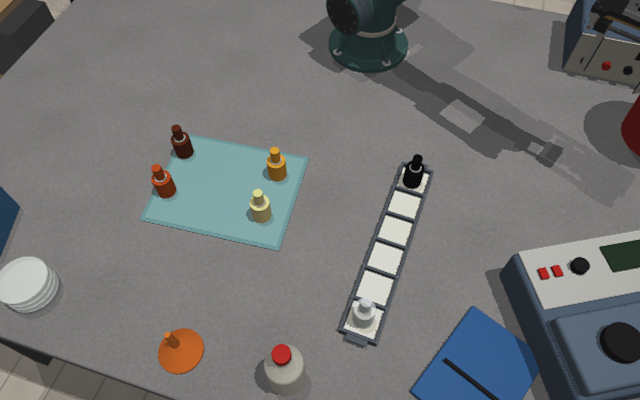

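The top view shows the clear cell at (263,121) and the black one at (252,247), with the empty bays between them. Straw is at (362,179), amber at (366,220), russet at (446,176) and umber at (452,217). I'll enlarge the view to measure more closely.

```bash
python3 - <<'E'
from h import *
import pickle
s=pickle.load(open("top0.pkl","rb"));im=s["image"]
a=cv2.resize(im[100:270,230:290],None,fx=3.5,fy=3.5,interpolation=cv2.INTER_CUBIC)
b=cv2.resize(im[150:250,335:465],None,fx=4,fy=4,interpolation=cv2.INTER_CUBIC)
c=np.zeros((600,740,3),np.uint8);c[:a.shape[0],:a.shape[1]]=a;c[:b.shape[0],215:215+b.shape[1]]=b
cv2.imwrite("pics/crop.png",c)
print("cam",w(s,s["cx"],s["cy"],0), -cv2.Rodrigues(np.array(s["rvec"],float))[0].T@np.array(s["tvec"]).ravel())
for u,v in[(262,149),(259,174),(257,198),(255,223),(400,200),(350,300)]: print(u,v,w(s,u,v).round(4))
for n,u,v in[("straw",362,179),("amber",366,220),("russet",446,176),("umber",452,217),("clear",263,121),("black",252,247)]:
    P=np.array([w(s,i,j) for i in range(u-12,u+13) for j in range(v-12,v+13)])
    k=P[P[:,2]>.07];m=P[P[:,2]>.03];print(n,len(k),k.mean(0).round(4) if len(k) else 0,P[:,2].max().round(4))
E
```

```text
cam [0.53152244 0.02511213 0.        ] [0.35497487 0.04350351 1.12039896]
262 149 [0.6611 0.1888 0.0071]
259 174 [0.5928 0.195  0.0096]
257 198 [0.5289 0.1988 0.01  ]
255 223 [0.4636 0.2024 0.0112]
400 200 [ 0.5245 -0.175   0.0048]
350 300 [ 0.2684 -0.0411 -0.0016]
straw 69 [ 0.5543 -0.0601  0.1752] 1.1204
amber 61 [ 0.461  -0.0699  0.1368] 1.1204
russet 69 [ 0.5729 -0.2748  0.1146] 1.1204
umber 68 [ 0.4685 -0.2788  0.1305] 1.1204
clear 72 [0.7125 0.1812 0.1171] 1.1204
black 64 [0.398  0.1966 0.1398] 1.1204
```

View pics/crop.png

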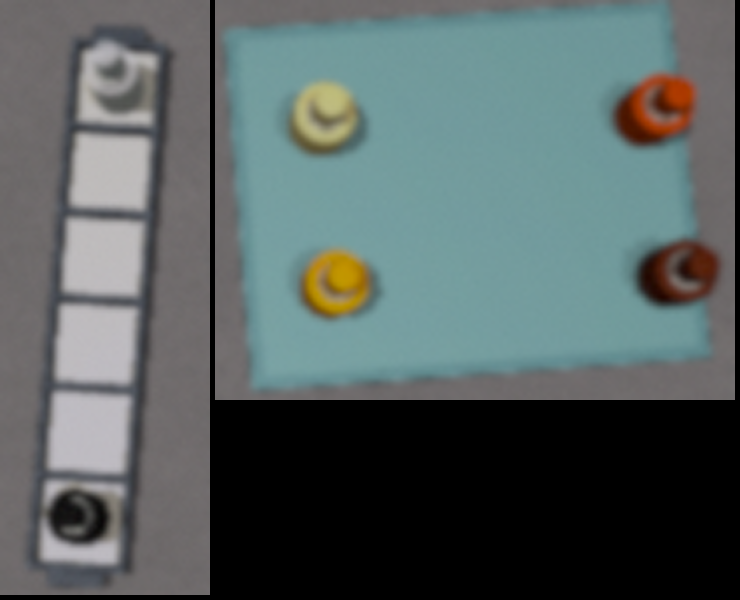

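The enlarged crop shows the rack bays centred near (111,171), (104,257), (96,343) and (88,431). The knobs are at straw (330,103), amber (345,276), russet (678,98) and umber (700,267).

```bash
python3 - <<'E'
from h import *
import pickle
s=pickle.load(open("top0.pkl","rb"))
W=[]
for x,y in[(111,171),(104,257),(96,343),(88,431)]:
    u=230+(x+.5)/3.5-.5;v=100+(y+.5)/3.5-.5
    z=np.median([w(s,i,j)[2] for i in range(int(u)-6,int(u)+7) for j in range(int(v)-6,int(v)+7)])
    p=w(s,u,v,z);W.append(p);print("bay",p.round(4))
W=np.array(W);print(np.diff(W,axis=0).round(4),[np.linalg.norm(d) for d in np.diff(W,axis=0)])
for n,x,y in[("straw",330,103),("amber",345,276),("russet",678,98),("umber",700,267)]:
    u=335+(x-215+.5)/4-.5;v=150+(y+.5)/4-.5
    P=np.array([w(s,i,j) for i in range(int(u)-12,int(u)+13) for j in range(int(v)-12,int(v)+13)])
    m=P[(P[:,2]<.02)];k=P[(P[:,2]>.075)&(P[:,2]<.12)];b=P[(P[:,2]>.04)&(P[:,2]<.06)]
    print(n,"px",w(s,u,v,.086).round(4),"dep",len(k),k.mean(0).round(4),np.median(b,0).round(4),"mat",np.median(m[:,2]).round(4))
s=pickle.load(open("scene0.pkl","rb"))
print("scene bays")
for x,y in[(376,288),(386,259),(395,231),(405,206)]: print(w(s,x,y).round(4))
for n,u,v in[("straw",258,194),("amber",275,152),("russet",158,170),("umber",177,130),("clear",366,302),("black",417,159)]:
    P=np.array([w(s,i,j) for i in range(u-12,u+13) for j in range(v-12,v+13)]); k=P[(P[:,2]>.08)&(P[:,2]<.12)]
    print(n,len(k),np.median(k,0).round(4),w(s,u,v,.086).round(4))
E
```

```text
bay [0.6619 0.1903 0.009 ]
bay [0.5955 0.1943 0.0084]
bay [0.5301 0.1989 0.0084]
bay [0.4644 0.2033 0.0086]
[[-0.0664  0.004  -0.0006]
 [-0.0654  0.0046  0.    ]
 [-0.0657  0.0044  0.0002]] [np.float64(0.06654260766100842), np.float64(0.06553846925559136), np.float64(0.06585021673286737)]
straw px [ 0.5732 -0.0708  0.086 ] dep 60 [ 0.5735 -0.0703  0.0858] [ 0.5681 -0.0658  0.0533] mat 0.0039
amber px [ 0.4667 -0.0781  0.086 ] dep 55 [ 0.4666 -0.0761  0.0868] [ 0.464  -0.0716  0.0535] mat 0.0036
russet px [ 0.5766 -0.2854  0.086 ] dep 61 [ 0.5795 -0.2847  0.0858] [ 0.5742 -0.2779  0.0529] mat 0.0011
umber px [ 0.472  -0.2937  0.086 ] dep 60 [ 0.474  -0.2941  0.0858] [ 0.4695 -0.2875  0.0528] mat 0.0012
scene bays
[0.6596 0.1942 0.0086]
[0.5948 0.1977 0.0081]
[0.5272 0.2    0.0057]
[0.4659 0.2062 0.0107]
straw 88 [ 0.5745 -0.0692  0.0865] [ 0.5751 -0.0689  0.086 ]
amber 72 [ 0.4681 -0.0747  0.0862] [ 0.4693 -0.074   0.086 ]
russet 78 [ 0.5796 -0.2841  0.0861] [ 0.5827 -0.279   0.086 ]
umber 72 [ 0.4748 -0.2935  0.0861] [ 0.4774 -0.2904  0.086 ]
clear 127 [0.7267 0.1862 0.0918] [0.7225 0.1856 0.086 ]
black 90 [0.4037 0.2059 0.0918] [0.3986 0.2047 0.086 ]
```

drive_tool([
  [0, 0, 0, 0, 0, -0.9],
  [0, 0, 0, 0, 0, -0.9],
  [0, 0, 0, 0, 0, -0.9],
  [0, 0, 0, 0, 0, -0.9],
  [-0.53, -0.81, 0, 0, 0, 0],
  [-0.53, -0.81, 0, 0, 0, 0],
  [-0.53, -0.81, 0, 0, 0, 0],
  [-0.53, -0.81, 0, 0, 0, 0],
  [-0.53, -0.81, 0, 0, 0, 0],
  [-0.53, -0.81, 0, 0, 0, 0],
  [-0.53, -0.81, 0, 0, 0, 0],
  [-0.53, -0.81, 0, 0, 0, 0],
  [-0.53, -0.81, 0, 0, 0, 0],
  [-0.53, -0.81, 0, 0, 0, 0],
  [-0.53, -0.81, 0, 0, 0, 0],
  [-0.53, -0.81, 0, 0, 0, 0],
  [-0.53, -0.81, 0, 0, 0, 0],
  [-0.53, -0.81, 0, 0, 0, 0],
  [0, 0, 0, 0, 0, 0],
  [0, 0, 0, 0, 0, 0],
], gripper=0)

```text
time: 2.6
tool_pos: [0.4901, 0.0612, 0.1797]
ee_rot: [3.141, -0.001, 3.141]
wrist_force: [-0.1, -0.0, -0.1]
width: 0.0939
finger_force: 0.0
```

drive_tool([
  [-0.42, -0.65, 0, 0, 0, 0],
  [-0.42, -0.65, 0, 0, 0, 0],
  [-0.42, -0.65, 0, 0, 0, 0],
  [-0.42, -0.65, 0, 0, 0, 0],
  [-0.42, -0.65, 0, 0, 0, 0],
  [0, 0, 0.5, 0, 0, 0],
  [0, 0, 0.5, 0, 0, 0],
  [0, 0, 0, 0, 0, 0],
  [0, 0, 0, 0, 0, 0],
])

```text
time: 3.72
tool_pos: [0.5747, -0.0684, 0.1412]
ee_rot: [-3.142, 0.001, -3.141]
wrist_force: [0.4, -0.3, 0.5]
width: 0.0939
finger_force: 0.0
```

```bash
python3 - <<'E'
from h import *
print(get_obs()["tool_pos"])
s=snapshot("wrist");cv2.imwrite("pics/w1.png",s["image"])
P=np.array([w(s,i,j) for i in range(0,640,2) for j in range(0,400,2) if s["range_z"][j,i]>0])
for x,y in[(.574,-.0695),(.467,-.0753)]:
    k=P[(abs(P[:,2]-.086)<.006)&(np.hypot(P[:,0]-x,P[:,1]-y)<.02)]
    if len(k):print(len(k),k.mean(0),k.min(0),k.max(0))
E
```

```text
[ 0.57472946 -0.06840347  0.1411568 ]
79 [ 0.57323167 -0.07263311  0.08535426] [ 0.56438458 -0.08139309  0.08155919] [ 0.58248484 -0.06374039  0.08693862]
108 [ 0.46709051 -0.07849757  0.08547678] [ 0.45863043 -0.08707294  0.08325303] [ 0.47646366 -0.06952257  0.08749814]
```

View pics/w1.png

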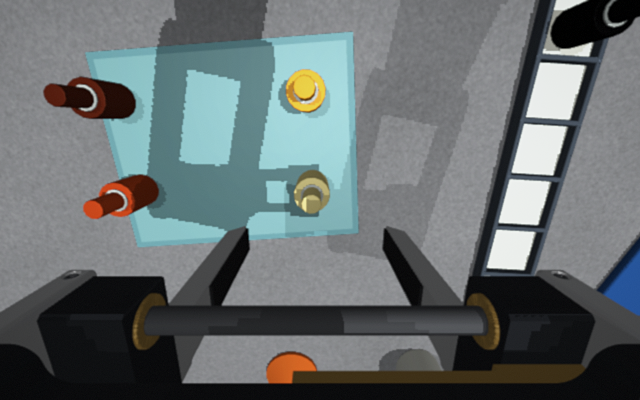

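The wrist view shows straw at (312,200), centred between the open fingers. Going down and gripping.

drive_tool([
  [0, -0.05, 0.3, 0, 0, 0],
  [0, 0, 0.3, 0, 0, 0],
  [0, 0, 0.3, 0, 0, 0],
  [0, 0, 0.3, 0, 0, 0],
  [0, 0, 0.3, 0, 0, 0],
  [0, 0, 0.3, 0, 0, 0],
  [0, 0, 0.2, 0, 0, 0],
  [0, 0, 0.1, 0, 0, 0],
  [0, 0, 0, 0, 0, 0],
  [0, 0, 0, 0, 0, 0],
])

```text
time: 5.03
tool_pos: [0.5749, -0.0714, 0.0568]
ee_rot: [-3.141, 0.001, 3.141]
wrist_force: [0.1, -0.3, -1.4]
width: 0.0939
finger_force: 0.0
```

drive_tool([
  [0, 0, 0, 0, 0, 0],
  [0, 0, 0, 0, 0, 0],
  [0, 0, 0, 0, 0, 0],
  [0, 0, 0, 0, 0, 0],
  [0, 0, 0, 0, 0, 0],
  [0, 0, 0, 0, 0, 0],
  [0, 0, 0, 0, 0, 0],
  [0, 0, 0, 0, 0, 0],
  [0, 0, 0, 0, 0, 0],
  [0, 0, 0, 0, 0, 0],
], gripper=1)

```text
time: 6.28
tool_pos: [0.5745, -0.0714, 0.0562]
ee_rot: [-3.142, 0.0, 3.141]
wrist_force: [0.2, -0.2, 0.4]
width: 0.0185
finger_force: 30.0
```

drive_tool([
  [0, 0, -0.2, 0, 0, 0],
  [0, 0, -0.5, 0, 0, 0],
  [0, 0, -0.6, 0, 0, 0],
  [0, 0, -0.6, 0, 0, 0],
  [0, 0, -0.6, 0, 0, 0],
  [0, 0, -0.5, 0, 0, 0],
  [-0.2, 0.6, 0, 0, 0, 0],
  [-0.2, 0.6, 0, 0, 0, 0],
  [-0.2, 0.6, 0, 0, 0, 0],
  [-0.2, 0.6, 0, 0, 0, 0],
  [-0.2, 0.6, 0, 0, 0, 0],
  [-0.2, 0.6, 0, 0, 0, 0],
  [-0.2, 0.6, 0, 0, 0, 0],
  [-0.2, 0.6, 0, 0, 0, 0],
  [-0.2, 0.6, 0, 0, 0, 0],
  [-0.2, 0.6, 0, 0, 0, 0],
  [-0.16, 0.58, 0, 0, 0, 0],
  [0, 0, 0, 0, 0, 0],
  [0, 0, 0, 0, 0, 0],
  [0, 0, 0, 0, 0, 0],
])

```text
time: 8.78
tool_pos: [0.6611, 0.1909, 0.1764]
ee_rot: [-3.141, 0.0, 3.14]
wrist_force: [-0.2, -0.0, -1.2]
width: 0.0181
finger_force: 30.0
```

```bash
python3 - <<'E'
from h import *
print(get_obs()["tool_pos"])
s=snapshot("scene");cv2.imwrite("pics/s1.png",cv2.resize(s["image"][120:360,280:520],None,fx=2.5,fy=2.5))
s=snapshot("wrist");cv2.imwrite("pics/w2.png",s["image"])
E
```

```text
[0.66108861 0.19086641 0.17642171]
```

View pics/w2.png

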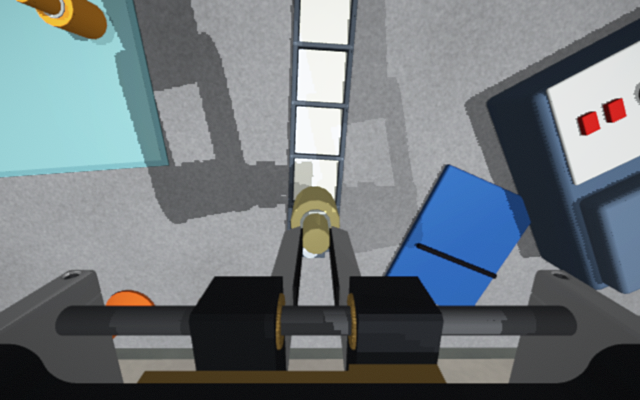

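View pics/s1.png

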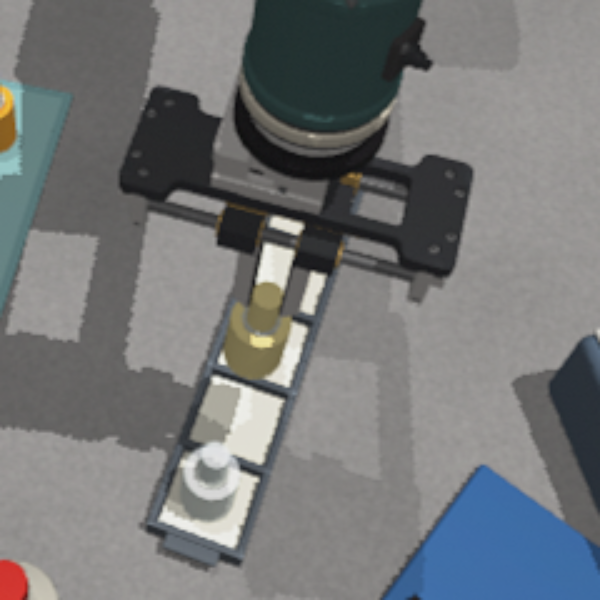

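The straw standard hangs upright over the bay beside the clear cell: (262,340) in the crop, with the clear cell at (212,480). Lowering it.

drive_tool([
  [0, 0, 0.4, 0, 0, 0],
  [0, 0, 0.5, 0, 0, 0],
  [0, 0, 0.5, 0, 0, 0],
  [0, 0, 0.5, 0, 0, 0],
  [0, 0, 0.4, 0, 0, 0],
  [0, 0, 0.2, 0, 0, 0],
  [0, 0, 0.15, 0, 0, 0],
  [0, 0, 0, 0, 0, 0],
  [0, 0, 0, 0, 0, 0],
])

```text
time: 10.0
tool_pos: [0.6617, 0.192, 0.0711]
ee_rot: [3.141, 0.002, 3.141]
wrist_force: [-0.1, 0.1, -0.7]
width: 0.0184
finger_force: 30.0
```

drive_tool([
  [0, 0, 0.04, 0, 0, 0],
  [0, 0, 0.04, 0, 0, 0],
  [0, 0, 0, 0, 0, 0],
  [0, 0, 0, 0, 0, 0],
])

```text
time: 10.5
tool_pos: [0.6611, 0.1918, 0.067]
ee_rot: [3.142, -0.0, 3.141]
wrist_force: [0.2, -0.2, -0.9]
width: 0.0183
finger_force: 30.0
```

drive_tool([
  [0, 0, 0.04, 0, 0, 0],
  [0, 0, 0.04, 0, 0, 0],
  [0, 0, 0, 0, 0, 0],
  [0, 0, 0, 0, 0, 0],
])

```text
time: 11.0
tool_pos: [0.6611, 0.1918, 0.0638]
ee_rot: [3.141, -0.0, 3.141]
wrist_force: [0.3, 1.1, -1.5]
width: 0.0183
finger_force: 30.0
```

drive_tool([
  [0, 0, 0.04, 0, 0, 0],
  [0, 0, 0, 0, 0, 0],
  [0, 0, 0, 0, 0, 0],
])

```text
time: 11.38
tool_pos: [0.6611, 0.1919, 0.0622]
ee_rot: [3.142, 0.0, 3.141]
wrist_force: [-0.2, 0.2, -1.2]
width: 0.0181
finger_force: 30.0
```

drive_tool([
  [0, 0, 0.03, 0, 0, 0],
  [0, 0, 0, 0, 0, 0],
  [0, 0, 0, 0, 0, 0],
])

```text
time: 11.75
tool_pos: [0.6613, 0.1918, 0.0612]
ee_rot: [3.141, 0.0, 3.141]
wrist_force: [-1.0, 0.4, -0.4]
width: 0.0182
finger_force: 30.0
```

drive_tool([
  [0, 0, 0.03, 0, 0, 0],
  [0, 0, 0, 0, 0, 0],
  [0, 0, 0, 0, 0, 0],
])

```text
time: 12.12
tool_pos: [0.6618, 0.1918, 0.0611]
ee_rot: [3.141, 0.002, 3.141]
wrist_force: [-0.1, -0.8, 4.8]
width: 0.018
finger_force: 30.0
```

Contact is felt at TCP z of about 0.061. Releasing and rising.

drive_tool([
  [0, 0, 0, 0, 0, 0],
  [0, 0, 0, 0, 0, 0],
  [0, 0, 0, 0, 0, 0],
  [0, 0, 0, 0, 0, 0],
  [0, 0, 0, 0, 0, 0],
  [0, 0, 0, 0, 0, 0],
  [0, 0, 0, 0, 0, 0],
  [0, 0, 0, 0, 0, 0],
  [0, 0, -0.3, 0, 0, 0],
  [0, 0, -0.6, 0, 0, 0],
  [0, 0, -0.6, 0, 0, 0],
  [0, 0, -0.6, 0, 0, 0],
  [0, 0, 0, 0, 0, 0],
  [0, 0, 0, 0, 0, 0],
], gripper=0)

```text
time: 13.88
tool_pos: [0.6608, 0.1918, 0.1432]
ee_rot: [-3.142, -0.001, 3.141]
wrist_force: [0.3, 0.8, -0.6]
width: 0.0941
finger_force: 0.0
```

```bash
cat > chk.py <<'E'
from h import *
print(get_obs()["tool_pos"].round(4), get_obs()["width"])
s=snapshot("scene");cv2.imwrite("pics/sc.png",s["image"])
P=np.array([w(s,i,j) for i in range(640) for j in range(400) if s["range_z"][j,i]>0])
for n,x,y in[("c1",.661,.192),("c2",.595,.196),("c3",.529,.1995),("c4",.464,.204),("clear",.7267,.1862),("black",.4037,.206),("amber",.468,-.0755),("russet",.5795,-.2845),("umber",.4745,-.294)]:
    k=P[(abs(P[:,2]-.089)<.007)&(np.hypot(P[:,0]-x,P[:,1]-y)<.022)]
    print(n,len(k),np.median(k,0).round(4) if len(k) else "")
E
python3 chk.py
```

```text
[0.6608 0.1918 0.1432] 0.09413959358133855
c1 112 [0.6621 0.1927 0.0914]
c2 0 
c3 0 
c4 0 
clear 122 [0.7265 0.1863 0.0916]
black 0 
amber 68 [ 0.468  -0.0757  0.0867]
russet 74 [ 0.5801 -0.2839  0.0865]
umber 64 [ 0.4742 -0.2936  0.0862]
```

drive_tool([
  [0.44, -0.61, 0, 0, 0, 0],
  [0.44, -0.61, 0, 0, 0, 0],
  [0.44, -0.61, 0, 0, 0, 0],
  [0.44, -0.61, 0, 0, 0, 0],
  [0.44, -0.61, 0, 0, 0, 0],
  [0.44, -0.61, 0, 0, 0, 0],
  [0.44, -0.61, 0, 0, 0, 0],
  [0.44, -0.61, 0, 0, 0, 0],
  [0.44, -0.61, 0, 0, 0, 0],
  [0.44, -0.61, 0, 0, 0, 0],
  [0.43, -0.6, 0, 0, 0, 0],
  [0, 0, 0, 0, 0, 0],
  [0, 0, 0.4, 0, 0, 0],
  [0, 0, 0.4, 0, 0, 0],
  [0, 0, 0.4, 0, 0, 0],
  [0, 0, 0, 0, 0, 0],
  [0, 0, 0, 0, 0, 0],
])

```text
time: 16.05
tool_pos: [0.4679, -0.0759, 0.0958]
ee_rot: [3.142, 0.0, 3.141]
wrist_force: [-0.7, -0.3, 1.4]
width: 0.094
finger_force: 0.0
```

drive_tool([
  [0, 0, 0.3, 0, 0, 0],
  [0, 0, 0.3, 0, 0, 0],
  [0, 0, 0.25, 0, 0, 0],
  [0, 0, 0.12, 0, 0, 0],
  [0, 0, 0, 0, 0, 0],
  [0, 0, 0, 0, 0, 0],
])

```text
time: 16.8
tool_pos: [0.468, -0.0761, 0.0574]
ee_rot: [-3.141, 0.001, 3.141]
wrist_force: [0.5, 0.8, -0.9]
width: 0.0939
finger_force: 0.0
```

drive_tool([
  [0, 0, 0, 0, 0, 0],
  [0, 0, 0, 0, 0, 0],
  [0, 0, 0, 0, 0, 0],
  [0, 0, 0, 0, 0, 0],
  [0, 0, 0, 0, 0, 0],
  [0, 0, 0, 0, 0, 0],
  [0, 0, 0, 0, 0, 0],
  [0, 0, 0, 0, 0, 0],
  [0, 0, 0, 0, 0, 0],
  [0, 0, 0, 0, 0, 0],
], gripper=1)

```text
time: 18.05
tool_pos: [0.4678, -0.0762, 0.057]
ee_rot: [-3.141, 0.0, 3.141]
wrist_force: [-0.0, -0.2, 1.0]
width: 0.018
finger_force: 30.0
```

drive_tool([
  [0, 0, -0.2, 0, 0, 0],
  [0, 0, -0.5, 0, 0, 0],
  [0, 0, -0.6, 0, 0, 0],
  [0, 0, -0.6, 0, 0, 0],
  [0, 0, -0.6, 0, 0, 0],
  [0, 0, -0.5, 0, 0, 0],
  [-0.29, 0.62, 0, 0, 0, 0],
  [-0.29, 0.62, 0, 0, 0, 0],
  [-0.29, 0.62, 0, 0, 0, 0],
  [-0.29, 0.62, 0, 0, 0, 0],
  [-0.29, 0.62, 0, 0, 0, 0],
  [-0.29, 0.62, 0, 0, 0, 0],
  [-0.29, 0.62, 0, 0, 0, 0],
  [-0.29, 0.62, 0, 0, 0, 0],
  [-0.29, 0.62, 0, 0, 0, 0],
  [-0.29, 0.62, 0, 0, 0, 0],
  [-0.28, 0.6, 0, 0, 0, 0],
  [0, 0, 0, 0, 0, 0],
  [0, 0, 0, 0, 0, 0],
  [0, 0, 0, 0, 0, 0],
])

```text
time: 20.55
tool_pos: [0.5949, 0.195, 0.1772]
ee_rot: [-3.141, -0.0, 3.14]
wrist_force: [-0.8, 1.0, -1.4]
width: 0.0179
finger_force: 30.0
```

drive_tool([
  [0, 0, 0.4, 0, 0, 0],
  [0, 0, 0.5, 0, 0, 0],
  [0, 0, 0.5, 0, 0, 0],
  [0, 0, 0.5, 0, 0, 0],
  [0, 0, 0.4, 0, 0, 0],
  [0, 0, 0.2, 0, 0, 0],
  [0, 0, 0.15, 0, 0, 0],
  [0, 0, 0.1, 0, 0, 0],
  [0, 0, 0.04, 0, 0, 0],
  [0, 0, 0, 0, 0, 0],
  [0, 0, 0, 0, 0, 0],
])

```text
time: 21.92
tool_pos: [0.5954, 0.196, 0.0658]
ee_rot: [3.141, 0.001, 3.141]
wrist_force: [0.1, -0.0, -1.4]
width: 0.018
finger_force: 30.0
```

drive_tool([
  [0, 0, 0.04, 0, 0, 0],
  [0, 0, 0.03, 0, 0, 0],
  [0, 0, 0, 0, 0, 0],
  [0, 0, 0, 0, 0, 0],
])

```text
time: 22.42
tool_pos: [0.5951, 0.1959, 0.0626]
ee_rot: [3.142, -0.0, 3.141]
wrist_force: [0.6, -0.4, -2.5]
width: 0.0177
finger_force: 30.0
```

drive_tool([
  [0, 0, 0.03, 0, 0, 0],
  [0, 0, 0, 0, 0, 0],
  [0, 0, 0, 0, 0, 0],
])

```text
time: 22.8
tool_pos: [0.5955, 0.1959, 0.062]
ee_rot: [3.141, 0.001, 3.141]
wrist_force: [0.7, -0.8, 0.8]
width: 0.0181
finger_force: 30.0
```

drive_tool([
  [0, 0, 0.02, 0, 0, 0],
  [0, 0, 0, 0, 0, 0],
  [0, 0, 0, 0, 0, 0],
])

```text
time: 23.18
tool_pos: [0.5959, 0.1958, 0.0619]
ee_rot: [3.141, 0.002, 3.141]
wrist_force: [0.5, -1.0, 6.5]
width: 0.0182
finger_force: 30.0
```

drive_tool([
  [0, 0, 0, 0, 0, 0],
  [0, 0, 0, 0, 0, 0],
  [0, 0, 0, 0, 0, 0],
  [0, 0, 0, 0, 0, 0],
  [0, 0, 0, 0, 0, 0],
  [0, 0, 0, 0, 0, 0],
  [0, 0, 0, 0, 0, 0],
  [0, 0, 0, 0, 0, 0],
  [0, 0, -0.3, 0, 0, 0],
  [0, 0, -0.6, 0, 0, 0],
  [0, 0, -0.6, 0, 0, 0],
  [0, 0, -0.6, 0, 0, 0],
  [0, 0, 0, 0, 0, 0],
  [0, 0, 0, 0, 0, 0],
], gripper=0)

```text
time: 24.92
tool_pos: [0.5948, 0.1958, 0.144]
ee_rot: [-3.142, -0.001, 3.141]
wrist_force: [-0.2, 0.5, 0.2]
width: 0.0939
finger_force: 0.0
```

drive_tool([
  [0.02, -0.7, 0, 0, 0, 0],
  [0.02, -0.7, 0, 0, 0, 0],
  [0.02, -0.7, 0, 0, 0, 0],
  [0.02, -0.7, 0, 0, 0, 0],
  [0.02, -0.7, 0, 0, 0, 0],
  [0.02, -0.7, 0, 0, 0, 0],
  [0.02, -0.7, 0, 0, 0, 0],
  [0.02, -0.7, 0, 0, 0, 0],
  [0.02, -0.7, 0, 0, 0, 0],
  [0.02, -0.7, 0, 0, 0, 0],
  [0.02, -0.7, 0, 0, 0, 0],
  [0.02, -0.7, 0, 0, 0, 0],
  [0.02, -0.7, 0, 0, 0, 0],
  [0.02, -0.7, 0, 0, 0, 0],
  [0.02, -0.7, 0, 0, 0, 0],
  [0.02, -0.7, 0, 0, 0, 0],
  [0.08, -0.8, 0, 0, 0, 0],
  [0, 0, 0, 0, 0, 0],
  [0, 0, 0, 0, 0, 0],
])

```text
time: 27.3
tool_pos: [0.5783, -0.2832, 0.1433]
ee_rot: [3.14, -0.002, 3.141]
wrist_force: [-0.3, -0.4, 0.2]
width: 0.0941
finger_force: 0.0
```

```bash
python3 chk.py
```

```text
[ 0.5783 -0.2832  0.1433] 0.09412473342762447
c1 114 [0.6623 0.1929 0.0915]
c2 109 [0.5957 0.1959 0.0911]
c3 0 
c4 0 
clear 120 [0.7261 0.1861 0.0915]
black 89 [0.4032 0.2058 0.091 ]
amber 0 
russet 73 [ 0.5798 -0.2841  0.0865]
umber 62 [ 0.4732 -0.294   0.0863]
```

drive_tool([
  [0, 0, 0.4, 0, 0, 0],
  [0, -0.03, 0.4, 0, 0, 0],
  [0, 0, 0.4, 0, 0, 0],
  [0, 0, 0.3, 0, 0, 0],
  [0, 0, 0.3, 0, 0, 0],
  [0, 0, 0.24, 0, 0, 0],
  [0, 0, 0.12, 0, 0, 0],
  [0, 0, 0, 0, 0, 0],
  [0, 0, 0, 0, 0, 0],
])

```text
time: 28.48
tool_pos: [0.5791, -0.2855, 0.0588]
ee_rot: [-3.141, 0.001, 3.141]
wrist_force: [0.2, 0.0, 0.2]
width: 0.0947
finger_force: 0.0
```

drive_tool([
  [0, 0, 0, 0, 0, 0],
  [0, 0, 0, 0, 0, 0],
  [0, 0, 0, 0, 0, 0],
  [0, 0, 0, 0, 0, 0],
  [0, 0, 0, 0, 0, 0],
  [0, 0, 0, 0, 0, 0],
  [0, 0, 0, 0, 0, 0],
  [0, 0, 0, 0, 0, 0],
  [0, 0, 0, 0, 0, 0],
  [0, 0, 0, 0, 0, 0],
], gripper=1)

```text
time: 29.72
tool_pos: [0.5788, -0.2854, 0.0583]
ee_rot: [-3.141, 0.0, 3.141]
wrist_force: [-0.5, -0.6, -0.1]
width: 0.0177
finger_force: 30.0
```

drive_tool([
  [0, 0, -0.2, 0, 0, 0],
  [0, 0, -0.5, 0, 0, 0],
  [0, 0, -0.6, 0, 0, 0],
  [0, 0, -0.6, 0, 0, 0],
  [0, 0, -0.6, 0, 0, 0],
  [0, 0, -0.5, 0, 0, 0],
  [0.07, 0.71, 0, 0, 0, 0],
  [0.07, 0.71, 0, 0, 0, 0],
  [0.07, 0.71, 0, 0, 0, 0],
  [0.07, 0.71, 0, 0, 0, 0],
  [0.07, 0.71, 0, 0, 0, 0],
  [0.07, 0.71, 0, 0, 0, 0],
  [0.07, 0.71, 0, 0, 0, 0],
  [0.07, 0.71, 0, 0, 0, 0],
  [0.07, 0.71, 0, 0, 0, 0],
  [0.07, 0.71, 0, 0, 0, 0],
  [0.07, 0.71, 0, 0, 0, 0],
  [0.07, 0.71, 0, 0, 0, 0],
  [0.07, 0.71, 0, 0, 0, 0],
  [0.07, 0.71, 0, 0, 0, 0],
])

```text
time: 32.22
tool_pos: [0.5399, 0.1134, 0.1799]
ee_rot: [3.141, 0.002, 3.141]
wrist_force: [0.0, 0.2, -2.1]
width: 0.0177
finger_force: 30.0
```

drive_tool([
  [0.07, 0.71, 0, 0, 0, 0],
  [0.1, 0.71, 0, 0, 0, 0],
  [0.1, 0.75, 0, 0, 0, 0],
  [0, 0, 0, 0, 0, 0],
  [0, 0, 0, 0, 0, 0],
  [0, 0, 0, 0, 0, 0],
])

```text
time: 32.98
tool_pos: [0.5294, 0.1983, 0.1786]
ee_rot: [-3.141, 0.001, 3.14]
wrist_force: [-0.7, -0.4, -1.6]
width: 0.0177
finger_force: 30.0
```

drive_tool([
  [0, 0.02, 0.4, 0, 0, 0],
  [0, 0, 0.5, 0, 0, 0],
  [0, 0, 0.5, 0, 0, 0],
  [0, 0, 0.5, 0, 0, 0],
  [0, 0, 0.4, 0, 0, 0],
  [0, 0, 0.2, 0, 0, 0],
  [0, 0, 0.15, 0, 0, 0],
  [0, 0, 0.1, 0, 0, 0],
  [0, 0, 0.04, 0, 0, 0],
  [0, 0, 0, 0, 0, 0],
  [0, 0, 0, 0, 0, 0],
])

```text
time: 34.35
tool_pos: [0.5294, 0.2, 0.067]
ee_rot: [3.141, 0.001, 3.141]
wrist_force: [0.3, -0.1, -2.0]
width: 0.0176
finger_force: 30.0
```

drive_tool([
  [0, 0, 0.03, 0, 0, 0],
  [0, 0, 0.03, 0, 0, 0],
  [0, 0, 0, 0, 0, 0],
  [0, 0, 0, 0, 0, 0],
])

```text
time: 34.85
tool_pos: [0.5291, 0.1999, 0.0642]
ee_rot: [3.142, 0.0, 3.141]
wrist_force: [-0.7, -0.5, -1.8]
width: 0.0175
finger_force: 30.0
```

drive_tool([
  [0, 0, 0.02, 0, 0, 0],
  [0, 0, 0, 0, 0, 0],
  [0, 0, 0, 0, 0, 0],
])

```text
time: 35.22
tool_pos: [0.5291, 0.2, 0.0634]
ee_rot: [3.141, 0.0, 3.141]
wrist_force: [0.0, -0.2, -1.7]
width: 0.0179
finger_force: 30.0
```

drive_tool([
  [0, 0, 0.02, 0, 0, 0],
  [0, 0, 0, 0, 0, 0],
  [0, 0, 0, 0, 0, 0],
])

```text
time: 35.6
tool_pos: [0.5295, 0.2, 0.0632]
ee_rot: [3.141, 0.001, 3.141]
wrist_force: [-0.0, -1.2, 0.9]
width: 0.0175
finger_force: 30.0
```

drive_tool([
  [0, 0, 0.02, 0, 0, 0],
  [0, 0, 0, 0, 0, 0],
  [0, 0, 0, 0, 0, 0],
])

```text
time: 35.98
tool_pos: [0.5299, 0.2, 0.0631]
ee_rot: [3.141, 0.002, 3.141]
wrist_force: [-1.5, -2.1, 5.9]
width: 0.0178
finger_force: 30.0
```

drive_tool([
  [0, 0, 0, 0, 0, 0],
  [0, 0, 0, 0, 0, 0],
  [0, 0, 0, 0, 0, 0],
  [0, 0, 0, 0, 0, 0],
  [0, 0, 0, 0, 0, 0],
  [0, 0, 0, 0, 0, 0],
  [0, 0, 0, 0, 0, 0],
  [0, 0, 0, 0, 0, 0],
  [0, 0, -0.3, 0, 0, 0],
  [0, 0, -0.6, 0, 0, 0],
  [0, 0, -0.6, 0, 0, 0],
  [0, 0, -0.6, 0, 0, 0],
  [0, 0, 0, 0, 0, 0],
  [0, 0, 0, 0, 0, 0],
], gripper=0)

```text
time: 37.72
tool_pos: [0.5288, 0.1998, 0.1452]
ee_rot: [-3.141, -0.001, 3.141]
wrist_force: [-0.2, -0.7, -0.9]
width: 0.0943
finger_force: 0.0
```

drive_tool([
  [0.08, -0.69, 0, 0, 0, 0],
  [0.08, -0.69, 0, 0, 0, 0],
  [0.08, -0.69, 0, 0, 0, 0],
  [0.08, -0.69, 0, 0, 0, 0],
  [0.08, -0.69, 0, 0, 0, 0],
  [0.08, -0.69, 0, 0, 0, 0],
  [0.08, -0.69, 0, 0, 0, 0],
  [0.08, -0.69, 0, 0, 0, 0],
  [0.08, -0.69, 0, 0, 0, 0],
  [0.08, -0.69, 0, 0, 0, 0],
  [0.08, -0.69, 0, 0, 0, 0],
  [0.08, -0.69, 0, 0, 0, 0],
  [0.08, -0.69, 0, 0, 0, 0],
  [0.08, -0.69, 0, 0, 0, 0],
  [0.08, -0.69, 0, 0, 0, 0],
  [0.08, -0.69, 0, 0, 0, 0],
  [0.08, -0.69, 0, 0, 0, 0],
  [0.03, -0.62, 0, 0, 0, 0],
  [0, 0, 0, 0, 0, 0],
  [0, 0, 0, 0, 0, 0],
])

```text
time: 40.22
tool_pos: [0.4728, -0.2929, 0.1448]
ee_rot: [3.14, -0.001, 3.141]
wrist_force: [0.3, -0.5, 0.3]
width: 0.0941
finger_force: 0.0
```

```bash
python3 chk.py
```

```text
[ 0.4728 -0.2929  0.1448] 0.09409711315890021
c1 114 [0.6624 0.1929 0.0914]
c2 108 [0.5961 0.1961 0.0915]
c3 101 [0.5327 0.2003 0.0914]
c4 0 
clear 121 [0.7261 0.1859 0.0915]
black 86 [0.4031 0.206  0.0912]
amber 0 
russet 0 
umber 63 [ 0.4738 -0.2939  0.0867]
```

drive_tool([
  [0, 0, 0.4, 0, 0, 0],
  [0, -0.02, 0.4, 0, 0, 0],
  [0, 0, 0.4, 0, 0, 0],
  [0, 0, 0.3, 0, 0, 0],
  [0, 0, 0.3, 0, 0, 0],
  [0, 0, 0.26, 0, 0, 0],
  [0, 0, 0.14, 0, 0, 0],
  [0, 0, 0, 0, 0, 0],
  [0, 0, 0, 0, 0, 0],
])

```text
time: 41.4
tool_pos: [0.4735, -0.2951, 0.0583]
ee_rot: [-3.141, 0.001, 3.141]
wrist_force: [1.2, 0.1, 0.8]
width: 0.094
finger_force: 0.0
```

drive_tool([
  [0, 0, 0, 0, 0, 0],
  [0, 0, 0, 0, 0, 0],
  [0, 0, 0, 0, 0, 0],
  [0, 0, 0, 0, 0, 0],
  [0, 0, 0, 0, 0, 0],
  [0, 0, 0, 0, 0, 0],
  [0, 0, 0, 0, 0, 0],
  [0, 0, 0, 0, 0, 0],
  [0, 0, 0, 0, 0, 0],
  [0, 0, 0, 0, 0, 0],
], gripper=1)

```text
time: 42.65
tool_pos: [0.4732, -0.295, 0.0579]
ee_rot: [-3.141, 0.0, 3.141]
wrist_force: [0.3, -1.0, 0.2]
width: 0.0175
finger_force: 30.0
```

drive_tool([
  [0, 0, -0.2, 0, 0, 0],
  [0, 0, -0.5, 0, 0, 0],
  [0, 0, -0.6, 0, 0, 0],
  [0, 0, -0.6, 0, 0, 0],
  [0, 0, -0.6, 0, 0, 0],
  [0, 0, -0.5, 0, 0, 0],
  [0.01, 0.7, 0, 0, 0, 0],
  [0.01, 0.7, 0, 0, 0, 0],
  [0.01, 0.7, 0, 0, 0, 0],
  [0.01, 0.7, 0, 0, 0, 0],
  [0.01, 0.7, 0, 0, 0, 0],
  [0.01, 0.7, 0, 0, 0, 0],
  [0.01, 0.7, 0, 0, 0, 0],
  [0.01, 0.7, 0, 0, 0, 0],
  [0.01, 0.7, 0, 0, 0, 0],
  [0.01, 0.7, 0, 0, 0, 0],
  [0.01, 0.7, 0, 0, 0, 0],
  [0.01, 0.7, 0, 0, 0, 0],
  [0.01, 0.7, 0, 0, 0, 0],
  [0.01, 0.7, 0, 0, 0, 0],
])

```text
time: 45.15
tool_pos: [0.4673, 0.0983, 0.1777]
ee_rot: [3.141, -0.001, 3.141]
wrist_force: [-0.1, -0.7, -2.1]
width: 0.0178
finger_force: 30.0
```

drive_tool([
  [0.02, 0.67, 0, 0, 0, 0],
  [0.02, 0.67, 0, 0, 0, 0],
  [0.02, 0.67, 0, 0, 0, 0],
  [0.02, 0.67, 0, 0, 0, 0],
  [0, 0, 0, 0, 0, 0],
  [0, 0, 0, 0, 0, 0],
  [0, 0, 0, 0, 0, 0],
])

```text
time: 46.02
tool_pos: [0.4647, 0.2036, 0.1778]
ee_rot: [-3.141, -0.0, 3.14]
wrist_force: [-0.7, 0.1, -1.7]
width: 0.0182
finger_force: 30.0
```

drive_tool([
  [0, 0, 0.4, 0, 0, 0],
  [0, 0, 0.5, 0, 0, 0],
  [0, 0, 0.5, 0, 0, 0],
  [0, 0, 0.5, 0, 0, 0],
  [0, 0, 0.4, 0, 0, 0],
  [0, 0, 0.2, 0, 0, 0],
  [0, 0, 0.15, 0, 0, 0],
  [0, 0, 0.1, 0, 0, 0],
  [0, 0, 0.02, 0, 0, 0],
  [0, 0, 0, 0, 0, 0],
  [0, 0, 0, 0, 0, 0],
])

```text
time: 47.4
tool_pos: [0.465, 0.2045, 0.0674]
ee_rot: [3.141, 0.001, 3.141]
wrist_force: [0.6, 0.7, -1.9]
width: 0.0177
finger_force: 30.0
```

drive_tool([
  [0, 0, 0.03, 0, 0, 0],
  [0, 0, 0.03, 0, 0, 0],
  [0, 0, 0, 0, 0, 0],
  [0, 0, 0, 0, 0, 0],
])

```text
time: 47.9
tool_pos: [0.4647, 0.2044, 0.0646]
ee_rot: [3.142, -0.0, 3.141]
wrist_force: [-0.1, 0.3, -1.8]
width: 0.0178
finger_force: 30.0
```

drive_tool([
  [0, 0, 0.02, 0, 0, 0],
  [0, 0, 0, 0, 0, 0],
  [0, 0, 0, 0, 0, 0],
])

```text
time: 48.28
tool_pos: [0.4647, 0.2044, 0.0638]
ee_rot: [3.141, 0.0, 3.141]
wrist_force: [0.1, -0.2, -2.6]
width: 0.0176
finger_force: 30.0
```

drive_tool([
  [0, 0, 0.02, 0, 0, 0],
  [0, 0, 0, 0, 0, 0],
  [0, 0, 0, 0, 0, 0],
])

```text
time: 48.65
tool_pos: [0.4647, 0.2044, 0.063]
ee_rot: [3.142, -0.0, 3.141]
wrist_force: [0.6, -0.3, -1.7]
width: 0.0177
finger_force: 30.0
```

drive_tool([
  [0, 0, 0.02, 0, 0, 0],
  [0, 0, 0, 0, 0, 0],
  [0, 0, 0, 0, 0, 0],
])

```text
time: 49.02
tool_pos: [0.4651, 0.2044, 0.0628]
ee_rot: [3.141, 0.001, 3.141]
wrist_force: [-0.3, -0.6, 1.7]
width: 0.0182
finger_force: 30.0
```

Contact again. Releasing, rising and backing away toward -y.

drive_tool([
  [0, 0, 0.01, 0, 0, 0],
  [0, 0, 0, 0, 0, 0],
])

```text
time: 49.28
tool_pos: [0.4654, 0.2044, 0.0627]
ee_rot: [3.141, 0.002, 3.141]
wrist_force: [-0.5, -1.2, 4.8]
width: 0.0177
finger_force: 30.0
```

drive_tool([
  [0, 0, 0, 0, 0, 0],
  [0, 0, 0, 0, 0, 0],
  [0, 0, 0, 0, 0, 0],
  [0, 0, 0, 0, 0, 0],
  [0, 0, 0, 0, 0, 0],
  [0, 0, 0, 0, 0, 0],
  [0, 0, 0, 0, 0, 0],
  [0, 0, 0, 0, 0, 0],
  [0, 0, -0.3, 0, 0, 0],
  [0, 0, -0.6, 0, 0, 0],
  [0, 0, -0.6, 0, 0, 0],
  [0, 0, -0.6, 0, 0, 0],
  [0, -0.7, -0.3, 0, 0, 0],
  [0, -0.7, 0, 0, 0, 0],
  [0, -0.7, 0, 0, 0, 0],
  [0, -0.7, 0, 0, 0, 0],
  [0, -0.7, 0, 0, 0, 0],
  [0, -0.7, 0, 0, 0, 0],
  [0, 0, 0, 0, 0, 0],
  [0, 0, 0, 0, 0, 0],
], gripper=0)

```text
time: 51.78
tool_pos: [0.4648, 0.0369, 0.1584]
ee_rot: [3.141, 0.001, 3.141]
wrist_force: [0.4, 0.8, -0.2]
width: 0.094
finger_force: 0.0
```

drive_tool([
  [0, -0.7, 0, 0, 0, 0],
  [0, -0.7, 0, 0, 0, 0],
  [0, -0.7, 0, 0, 0, 0],
  [0, -0.7, 0, 0, 0, 0],
  [0, -0.7, 0, 0, 0, 0],
  [0, 0, 0, 0, 0, 0],
  [0, 0, 0, 0, 0, 0],
])

```text
time: 52.65
tool_pos: [0.4647, -0.1024, 0.1578]
ee_rot: [3.141, 0.0, -3.141]
wrist_force: [0.0, -0.2, 0.2]
width: 0.0941
finger_force: 0.0
```

```bash
python3 chk.py; python3 - <<'E'
from h import *
s=snapshot("top");a=s["image"][100:270,210:310];b=cv2.imread("pics/sc.png")[140:350,320:450]
c=np.zeros((600,800,3),np.uint8);a=cv2.resize(a,None,fx=3.5,fy=3.5,interpolation=2);b=cv2.resize(b,None,fx=2.8,fy=2.8,interpolation=2)
c[:a.shape[0],:a.shape[1]]=a;c[:b.shape[0],380:380+b.shape[1]]=b;cv2.imwrite("pics/fin.png",c)
E
```

```text
[ 0.4647 -0.1024  0.1578] 0.0940505626997923
c1 115 [0.6626 0.193  0.0913]
c2 103 [0.5962 0.1959 0.0913]
c3 97 [0.5327 0.2003 0.0917]
c4 95 [0.4677 0.2039 0.0911]
clear 119 [0.7263 0.1862 0.0911]
black 84 [0.4039 0.2062 0.0913]
amber 0 
russet 0 
umber 0
```

View pics/fin.png

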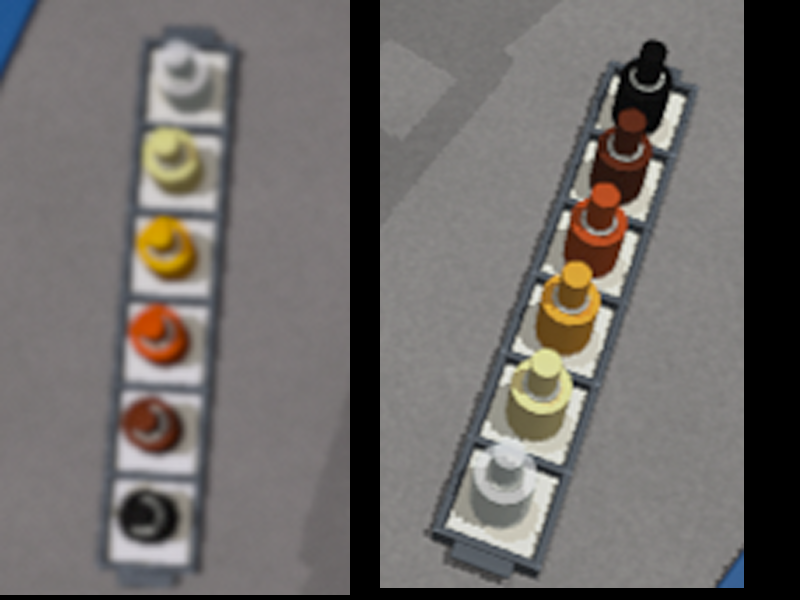

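The picture shows all six cells upright and centred: clear (185,75), straw (172,160), amber (166,250), russet (158,335), umber (150,425) and black (148,517). The measured tops all agree at about 0.091 m. Handing in.

```bash
python3 -c "from bench import close_job; print(close_job())"
```

```text
the job is handed in; nothing more can be done
None
```

The four standards now stand upright in the rack, running clear, straw, amber, russet, umber, black; each was lowered to the bay floor before release, and I handed the job in at about 53 s without being shown a verdict.

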